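Set out the microscopy station on its outlined mats

ROBOT

A 7-joint arm with a two-finger parallel gripper is mounted at the origin on the work surface. World frame = base frame: x ahead of the robot, y to its left, z up, the work surface at z = 0. Lengths are in mm, angles in rad, forces in N, time in s.
With the tool pointing down it reaches from about 425 to 875 mm from the base axis. Payload 4.7 kg.
Tool frame: the origin (TCP) lies midway between the tips of the shut fingers; the grasp point (between the pads) lies 19 mm behind it; z points along the fingers, y is the line along which they close (so a half turn about z gives the same grasp; the last joint's range is limited). The gripper opens to 85 mm and grips with 20 to 120 N. Pads are 22 mm wide; open, the fingers measure 114 mm over their backs; the gripper's body (76 mm by 85 mm) begins 54 mm behind the grasp point. The pads swing forward as they close: fully open they stand 13 mm farther back than shut.
Start: joints at [1.177, 0.321, -0.07, 1.45, 0.023, 1.371, -0.057], TCP at [257.767, -596.725, 231.349] pointing down, gripper open.
Joint ranges: [-2.86, 2.86], [-0.3, 2.09], [-1.38, 1.24], [0.06, 2.45], [-1.56, 4.7], [0.09, 2.05], [-2.69, 2.69]. Speed limits (rad/s): [2.57, 2.57, 3.14, 3.14, 3.14, 3.14, 3.14].

INTERFACE

Orientations are given as a unit quaternion [w, x, y, z].
In Python, from cell import * gives the robot as it stands.
- The arm moves only by the shell command python3 -m jog 'ROWS' [FORCE]. ROWS is JSON, one flat list of numbers, 7 for each row, row after row: the turn, a rotation vector about the tool's x, y, z in degrees, then the shift along the tool's x, y, z in cm, then the closure in counts, from 0 (fully open) to 255 (shut). A call has 1 to 5 rows; each row is the pose to reach, as a shift and turn from the pose commanded when the call began, along the tool's axes at that moment; what a row does not reach only later rows make up. A row lasts 1/12 s, in which the tool goes at most 41.7 mm and 7.16 degrees, less where a joint would pass 70% of its speed; a pose out of reach is approached as far as the arm can. A call with a gripper value outside its range is refused whole. The fingers move at their own pace and stop on an object; FORCE is the grip in N (left out, the last holds). Time passes only in rows, so rows that repeat a pose let the fingers close. It gives the time, the measured TCP pose, the force, the opening and the grip force at its end, in the units of the state.
- get_obs(): the state, without advancing time (a new reading comes with each control period).
- get_image(name): name is "side" or "top" or "wrist"; returns the picture (384x512x3 uint8, red, green, blue); there is no depth.
- camera_info(name): a dict with "vertical_fov" (degrees; the focal length in pixels is half the picture's height over the tangent of half this angle, whatever the lens; pixels are square), "cx", "cy" (the principal point, pixels), "position" and "orientation" of the camera in the world; the wrist camera has in their place "mount" (4x4, takes a point from camera to tool coordinates, whose origin is the TCP and whose axes are the flange's). Camera axes: x right, y down, z forward; pixel columns grow to the right and rows downward; lengths in mm; the calibration is good to about 2 mm. A picture is of the moment at which its call begins: read the wrist's pose just before it. camera_info takes no time and is no camera call.
- hand_in(): hands the job in; it is judged then, once.
Trained networks look in the newest picture that a camera, given by its name, has taken for a name from the list of things; names that differ only in an ending like _2 or _b are one class to them, and where a whole thing is asked for, a point or a joint stands for the part that bears it (a point fixed in the world has none). Each returns a list of dicts, best first, with "score" (0 to 1); they miss things now and then, are a little off and sometimes report something else, mostly with a low value. They report only what shows in the picture. A call takes as long as a camera call.
- outline_of(query, camera): "pixels" (384x512 bool, what is visible of it) and "box" ([centre column, centre row, width, height] in pixels, round what is visible of it).
- mark_of(query, camera): "position" ([column, row] in pixels: a listed point, or the origin of a listed thing).
The state is a dict: "clock": time; "joint_pos": joint angles; "dq": joint speeds; "effort": joint torques, N m; "position": TCP position; "tcp_rot": TCP orientation; "force": force on the tool from outside, world axes, zero at the start; "wrist_torque": the same for the moment, N m; "opening": opening from 0.0 (shut) to 1.0 (fully open); "gripper_force": force on a finger pad.
Only numpy, scipy, OpenCV 4.12 (cv2) and the standard library are available. Lean on these libraries where they do the work, as an engineer would, in place of code of your own. Each camera call takes 0.05 s, during which the arm holds its last target. There are 200 camera calls.

TASK

Tidy the lab bench: set each of the four items (test-strip canister, blue-lidded specimen pot, yellow slide box, red cover-slip box) on the mat whose outline has its shape and colour, centred inside the outline, and the two boxes squared up with it. Keep every item upright, set each down gently rather than dropping it, and leave the beaker and the tube rack where they stand.

Things in the scene. Friction and masses are not known exactly. Their poses are not given: they have to be found in the camera images.
- canister_mid (a point): Test-strip canister: upright black cylinder with a white band and small colour squares, 44 mm diameter over the cap (62 to 80 mm up), 42 mm below it, 80 mm tall, about 90 g. Origin: centre, half-way up; z up. Stands upright on the bench at the start.
- pot_mid (a point): Specimen pot: round white pot with a flat blue screw lid, 60 mm tall; lid 60 mm diameter (42 to 60 mm up), body 52 mm at the foot to 56 mm under the lid, about 120 g. Grip by the lid or the body. Origin: centre, half-way up; z up. Stands upright on the bench at the start.
- slidebox_mid (a point): Microscope-slide box: oblong yellow box with a white label on top, 82 mm along its x, 38 mm along its y (80 x 36 mm at the foot), 40 mm tall, about 140 g. Origin: centre, half-way up; z up. Stands upright on the bench at the start.
- coverbox_mid (a point): Cover-slip box: red box with a square top window, 46 mm along x and along y, 40 mm tall, about 110 g. Origin: centre, half-way up; z up. Stands upright on the bench at the start.
- mat_canister: Round light grey mat, 80 mm diameter, with a small white disc in a black ring outline (52 mm inside, 62 mm outside): the test-strip canister's place. Fixed to the bench. Origin: centre of its underside, z up; its top is 3 mm above the bench, flat.
- mat_pot: Round light grey mat, 96 mm diameter, with a large white disc in a blue ring outline (68 mm inside, 80 mm outside): the specimen pot's place. Fixed to the bench. Origin: centre of its underside, z up; its top is 3 mm above the bench, flat.
- mat_slidebox: Oblong light grey mat, 112 mm along x, 68 mm along y, with a white oblong in a yellow outline (90 x 46 mm inside, long side along x): the slide box's place, its x along the mat's x, either way round. Fixed to the bench. Origin: centre of its underside, z up; its top is 3 mm above the bench, flat.
- mat_coverbox: Square light grey mat, 78 mm, with a white square in a red outline (54 mm inside, sides along x and y): the cover-slip box's place, sides parallel to the outline, any of the four ways round. Fixed to the bench. Origin: centre of its underside, z up; its top is 3 mm above the bench, flat.
- beaker: Bystander, loose: empty glass beaker, 60 mm diameter at the rim, 70 mm tall, in the middle of the work. Origin: centre of its underside.
- rack: Bystander, loose: white test-tube rack, 50 mm along x, 100 mm along y, 92 mm tall with its capped tubes, at the far side of the work. Origin: centre of its underside.

How it is judged (in metres and radians):
At the end, for the whole second after the job is handed in: Each item stands upright (within 0.1 rad) and at rest on its own matching mat, its centre within 12 mm of the mat's centre; the slide box's long side within 0.25 rad of the outline's, the cover-slip box's sides within 0.25 rad of the outline's sides; all released (horizontal distance between canister_mid and mat_canister below 0.012 m and angle between each of canister_mid, pot_mid, slidebox_mid, coverbox_mid's own z axis and vertical below 0.1 rad and z of canister_mid in the frame of mat_canister between 0.037 and 0.048 m and horizontal distance between pot_mid and mat_pot below 0.012 m and z of pot_mid in the frame of mat_pot between 0.027 and 0.038 m and horizontal distance between slidebox_mid and mat_slidebox below 0.012 m and z of slidebox_mid in the frame of mat_slidebox between 0.017 and 0.028 m and angle between the x axis of slidebox_mid and the x axis of mat_slidebox, either way round below 0.25 rad and horizontal distance between coverbox_mid and mat_coverbox below 0.012 m and z of coverbox_mid in the frame of mat_coverbox between 0.017 and 0.028 m and (angle between the x axis of coverbox_mid and the x axis of mat_coverbox, either way round below 0.25 rad or angle between the x axis of coverbox_mid and the y axis of mat_coverbox, either way round below 0.25 rad)); the robot touches nothing.
It fails at once if an item is tipped more than 35 degrees (angle between any of canister_mid, pot_mid, slidebox_mid, coverbox_mid's own z axis and vertical above 0.61 rad).
It fails at once if an item is dropped or thrown: out of the fingers more than 40 mm above where it would stand ((height (world z) of canister_mid above 0.083 m and contact force between canister and the fingers below 0.01 N) or (height (world z) of pot_mid above 0.073 m and contact force between pot and the fingers below 0.01 N) or (height (world z) of slidebox_mid above 0.063 m and contact force between slidebox and the fingers below 0.01 N) or (height (world z) of coverbox_mid above 0.063 m and contact force between coverbox and the fingers below 0.01 N)).
It fails at once if the beaker is pushed more than 25 mm or tipped (distance of beaker from where it was at the start of the episode above 0.025 m or angle between beaker's own z axis and vertical above 0.3 rad).
It fails at once if the tube rack is pushed more than 25 mm or tipped (distance of rack from where it was at the start of the episode above 0.025 m or angle between rack's own z axis and vertical above 0.3 rad).
It also fails if it takes over 106 s, if anything falls off the work surface, if the arm or the gripper's body presses on something with over 40 N, if the wrist force passes 120 N, or if a joint passes its speed limit or range.

## Working session

There is one attempt and no reset: what is moved stays moved. The work goes in short steps, Python scripts to look and compute and a shell command to move; the robot and the scene stay as the last step left them, time stands still between calls to the robot, and variables do not carry over. Pictures are saved under pics/ and viewed, at most 14 in all, crops included, and the job is handed in when it is done.

```bash
mkdir -p pics; ls; cat > h.py <<'E'
from cell import *
import numpy as np, cv2
from scipy.spatial.transform import Rotation as R
def rot(q): return R.from_quat([q[1],q[2],q[3],q[0]]).as_matrix()
def cam(name):
    c=camera_info(name); 
    if name=='wrist':
        o=get_obs(); T=np.array(c['mount']); Rt=rot(o['tcp_rot'])
        P=Rt@T[:3,3]+np.array(o['position']); M=Rt@T[:3,:3]
    else: P=np.array(c['position']); M=rot(c['orientation'])
    f=192/np.tan(np.radians(c['vertical_fov'])/2)
    return c,P,M,f
def ray(C,uv,z):
    c,P,M,f=C
    d=M@np.array([(uv[0]-c['cx'])/f,(uv[1]-c['cy'])/f,1]); return P+d*(z-P[2])/d[2]
def proj(C,X):
    c,P,M,f=C; p=M.T@(np.array(X)-P); return p[:2]/p[2]*f+np.array([c['cx'],c['cy']])
E
python3 - <<'E'
from h import *
for n in ['side','top','wrist']: print(n,camera_info(n))
print(get_obs())
im=get_image('top'); cv2.imwrite('pics/top1.png',im[:,:,::-1])
C=cam('top')
H=dict(canister_mid=40,pot_mid=30,slidebox_mid=20,coverbox_mid=20,mat_canister=0,mat_pot=0,mat_slidebox=0,mat_coverbox=0,beaker=0,rack=0)
for q,z in H.items():
    for r in mark_of(q,'top')[:2]: print(q,round(r['score'],2),np.round(r['position']),np.round(ray(C,r['position'],z)))
im=get_image('side'); cv2.imwrite('pics/side1.png',im[:,:,::-1])
E
```

```text
pics
side {'vertical_fov': 43.67977531701686, 'cx': 254.2094909078016, 'cy': 191.65616520741625, 'position': array([395.04605038, 820.7578918 , 821.07036621]), 'orientation': array([ 0.03438055, -0.05530858,  0.91369996, -0.40113754])}
top {'vertical_fov': 42.71920108432725, 'cx': 265.04489809802885, 'cy': 198.03141458543104, 'position': array([ 406.64323149,   11.78785421, 1518.23775611]), 'orientation': array([-0.02648197,  0.7084943 , -0.70388143,  0.04342189])}
wrist {'vertical_fov': 71.50862075697131, 'cx': 254.19610003383426, 'cy': 192.68931666848218, 'mount': array([[-4.57035356e-04, -9.60593309e-01, -2.77957344e-01,
         7.08692378e+01],
       [ 9.99999851e-01, -3.55629726e-04, -4.15242679e-04,
        -1.05191942e+00],
       [ 3.00029445e-04, -2.77957492e-01,  9.60593328e-01,
        -1.42509979e+02],
       [ 0.00000000e+00,  0.00000000e+00,  0.00000000e+00,
         1.00000000e+00]])}
{'clock': 0.0, 'joint_pos': array([ 1.1771407 ,  0.32181818, -0.07010693,  1.45170776,  0.02262242,
        1.37080664, -0.05689383]), 'dq': array([ 4.68056756e-04, -5.98607639e-04, -4.
[... 407 characters left out ...]
0.092889  , -0.63372307, -0.32293082]), 'wrist_torque': array([-0.05001731, -0.01962156, -0.03507899]), 'gripper_force': 0.0, 'opening': 1.0045739665958118}
canister_mid 0.49 [296. 237.] [ 437. -118.   40.]
pot_mid 0.65 [258. 193.] [570.  -3.  30.]
slidebox_mid 0.8 [215. 236.] [438. 128.  20.]
slidebox_mid 0.21 [163. 254.] [382. 282.  20.]
coverbox_mid 0.69 [306. 169.] [ 647. -150.   20.]
mat_canister 0.79 [377. 199.] [ 558. -374.    0.]
mat_pot 0.66 [218. 164.] [663. 125.   0.]
mat_slidebox 0.73 [131. 207.] [526. 388.   0.]
mat_coverbox 0.7 [161. 255.] [379. 293.   0.]
beaker 0.75 [257. 191.] [580.  -0.   0.]
beaker 0.47 [133. 204.] [536. 383.   0.]
rack 0.79 [351. 158.] [ 686. -294.    0.]
```

View pics/top1.png

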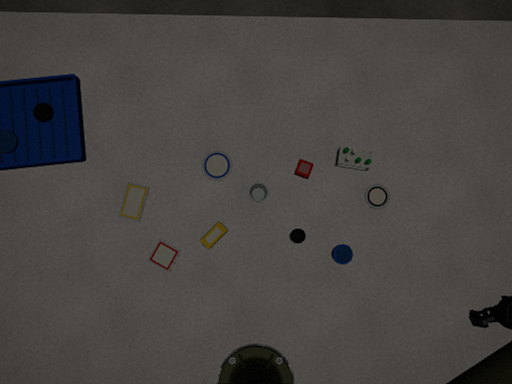

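View pics/side1.png

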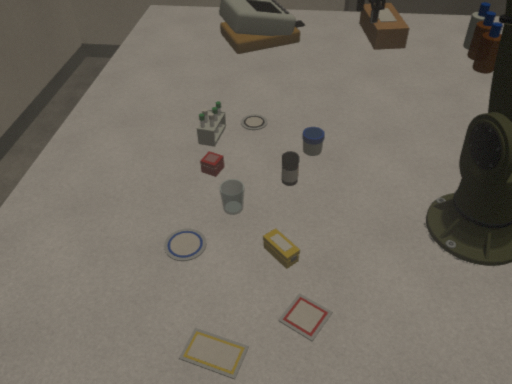

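The top view shows: canister (297,236), pot (342,254), slide box (214,235), red box (304,169); mats: black ring (377,196), blue (217,165), yellow (134,202), red (164,256); beaker (258,191), rack (354,158). The side view agrees. The network's pot hit was the beaker, so I segment by colour.

```bash
python3 - <<'E'
from h import *
im=cv2.imread('pics/top1.png'); C=cam('top'); hsv=cv2.cvtColor(im,cv2.COLOR_BGR2HSV)
print('base',proj(C,[0,0,0]),'tcp',proj(C,get_obs()['position']))
S=dict(canister=((297,236),80,'k'),pot=((342,254),60,'b'),slidebox=((214,235),40,'y'),coverbox=((304,169),40,'r'),
 mat_can=((377,196),3,'k'),mat_pot=((217,165),3,'b'),mat_slide=((134,202),3,'y'),mat_cov=((164,256),3,'r'))
h,s,v=[hsv[:,:,i].astype(int) for i in range(3)]
m={'k':v<45,'b':(abs(h-112)<14)&(s>90),'y':(abs(h-25)<9)&(s>85),'r':((h<9)|(h>170))&(s>90)}
for n,(c,z,k) in S.items():
    w=np.zeros_like(h,bool); w[c[1]-20:c[1]+21,c[0]-20:c[0]+21]=1
    q=(m[k]&w); l,lab,st,_=cv2.connectedComponentsWithStats(q.astype(np.uint8)); j=1+np.argmax(st[1:,4]); ys,xs=np.nonzero(lab==j)
    P=np.array([ray(C,p,z)[:2] for p in zip(xs,ys)]).astype(np.float32)
    (cx,cy),(a,b),t=cv2.minAreaRect(P)
    print(n,len(P),'ctr',np.round([cx,cy]),'size',round(a),round(b),'ang',round(t),'px mean',xs.mean().round(1),ys.mean().round(1),'r',np.hypot(cx,cy).round())
for n,p,z in [('beaker',(258,191),35),('rack',(354,158),60)]: print(n,ray(C,p,z).round())
E
```

```text
base [255.96446083 383.16589976] tcp [486.11211837 305.33897119]
canister 181 ctr [ 440. -118.] size 38 44 ang 0 px mean 297.3 235.6 r 456.0
pot 315 ctr [ 387. -252.] size 53 60 ang 0 px mean 342.1 253.9 r 461.0
slidebox 248 ctr [441. 131.] size 36 82 ang 46 px mean 213.4 235.3 r 460.0
coverbox 221 ctr [ 645. -140.] size 46 50 ang 70 px mean 303.6 168.6 r 660.0
mat_can 94 ctr [ 565. -375.] size 60 60 ang 0 px mean 376.9 196.5 r 678.0
mat_pot 125 ctr [659. 128.] size 76 78 ang 1 px mean 216.7 165.2 r 672.0
mat_slide 215 ctr [544. 382.] size 58 101 ang 76 px mean 133.3 201.3 r 665.0
mat_cov 167 ctr [379. 285.] size 66 66 ang 61 px mean 163.5 255.3 r 474.0
beaker [575.  -2.  35.]
rack [ 675. -291.   60.]
```

```bash
cat >> h.py <<'E'
def yaw():
    x=rot(get_obs()['tcp_rot'])[:,0]; return np.degrees(np.arctan2(x[1],x[0]))
def go(x,y,z,psi=None):
    o=get_obs(); M=rot(o['tcp_rot']); d=M.T@(np.array([x,y,z])-o['position'])/10
    dp=0 if psi is None else (psi-yaw()+180)%360-180
    print('t',round(o['clock'],1),'pos',np.round(o['position'],1),'yaw',round(yaw(),1),'tilt',np.round(M[:2,2],3),'| shift cm',d.round(2),'turn z',round(-dp,1))
def look(kind,z,near=None,save=None,big=False):
    C=cam('wrist'); im=get_image('wrist')[:,:,::-1].copy()
    if save: cv2.imwrite(save,im)
    hsv=cv2.cvtColor(im,cv2.COLOR_BGR2HSV); h,s,v=[hsv[:,:,i].astype(int) for i in range(3)]
    m={'k':v<45,'b':(abs(h-112)<14)&(s>90),'y':(abs(h-25)<9)&(s>85),'r':((h<9)|(h>170))&(s>90)}[kind]
    n,lab,st,cc=cv2.connectedComponentsWithStats(m.astype(np.uint8))
    for j in sorted(range(1,n),key=lambda j:-st[j,4])[:3]:
        if st[j,4]<150: continue
        ys,xs=np.nonzero(lab==j); P=np.array([ray(C,p,z)[:2] for p in zip(xs,ys)]).astype(np.float32)
        (cx,cy),(a,b),t=cv2.minAreaRect(P)
        print(kind,'box px',st[j,:4],'ctr',np.round([cx,cy],1),'size',round(a,1),round(b,1),'long axis deg',round(t if a>b else t+90,1))
E
python3 -c "
from h import *
go(387,-252,190)"
```

```text
t 0.6 pos [ 257.8 -596.7  231.3] yaw 23.4 tilt [ 0. -0.] | shift cm [ 25.53 -26.52   4.13] turn z 0
```

```bash
for i in 1; do python3 -m jog '[0,0,0,2,-2,0,0, 0,0,0,5,-5,0.5,0, 0,0,0,8,-8,1,0, 0,0,0,10.5,-10.5,1.5,0, 0,0,0,13,-13.2,2,0]' 40; python3 -m jog '[0,0,0,2.5,-2.6,0.5,0, 0,0,0,5,-5.4,1,0, 0,0,0,8,-8.5,1.5,0, 0,0,0,11,-11.5,2,0, 0,0,0,12.5,-13.3,2.1,0]'; python3 -m jog '[0,0,0,0,0,0,0, 0,0,0,0,0,0,0]'; done
python3 -c "
from h import *
look('b',60,save='pics/w1.png'); go(387,-252,22)"
```

```text
clock: 1.02
position: [325.6, -422.0, 211.3]
tcp_rot: [0.0, 0.979, 0.203, 0.0]
force: [0.9, 0.5, -0.2]
opening: 1.001
gripper_force: 0.0
clock: 1.43
position: [388.1, -247.9, 190.0]
tcp_rot: [-0.0, 0.979, 0.204, 0.0]
force: [1.4, 0.3, -0.2]
opening: 1.002
gripper_force: 0.0
clock: 1.6
position: [387.4, -251.0, 190.6]
tcp_rot: [0.001, 0.979, 0.204, -0.0]
force: [-0.5, -1.0, 0.4]
opening: 0.999
gripper_force: 0.0
b box px [231 157  55  56] ctr [ 388.5 -253.8] size 60.0 57.5 long axis deg 23.5
t 1.6 pos [ 386.8 -252.6  190.7] yaw 23.4 tilt [ 0.    -0.001] | shift cm [ 0.05 -0.07 16.87] turn z 0
```

View pics/w1.png

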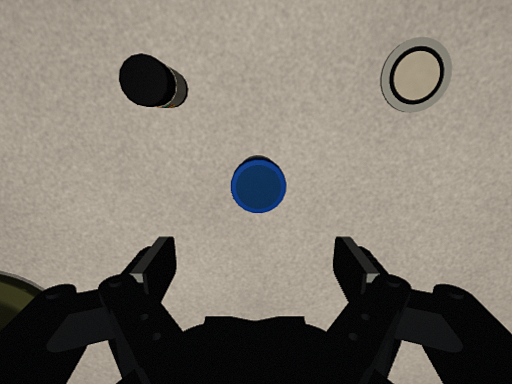

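Wrist view: pot lid at pixel (258,186), between the fingers and within 2 mm of the estimate; canister at left (147,80), its mat at (416,75). Descending.

```bash
python3 -m jog '[0,0,0,0,0,3,0, 0,0,0,0,0,6.5,0, 0,0,0,0.1,0.1,10,0, 0,0,0,0.1,0.1,13,0, 0,0,0,0.2,0.1,15,0]' 40; python3 -m jog '[0,0,0,0,0,1,0, 0,0,0,0,0,1.7,0, 0,0,0,0,0,1.7,0, 0,0,0,0,0,1.7,255, 0,0,0,0,0,1.7,255]';python3 -m jog '[0,0,0,0,0,0,255, 0,0,0,0,0,0,255, 0,0,0,0,0,0,255, 0,0,0,0,0,0,255, 0,0,0,0,0,0,255]'
```

```text
clock: 2.07
position: [386.6, -253.5, 37.4]
tcp_rot: [-0.001, 0.98, 0.201, -0.001]
force: [-0.6, -0.0, -0.3]
opening: 1.002
gripper_force: 0.0
clock: 2.48
position: [390.0, -253.5, 24.7]
tcp_rot: [0.001, 0.979, 0.202, 0.001]
force: [-0.6, 0.4, 0.3]
opening: 0.751
gripper_force: 0.0
clock: 2.9
position: [390.2, -253.6, 25.1]
tcp_rot: [0.001, 0.979, 0.202, 0.001]
force: [-0.3, -0.6, 7.6]
opening: 0.694
gripper_force: 43.1
```

Gripped on the lid (0.694·85 = 59 mm). Lift.

```bash
python3 -m jog '[0,0,0,0,0,-1,255, 0,0,0,0,0,-4,255, 0,0,0,0,0,-8,255, 0,0,0,0,0,-12,255, 0,0,0,0,0,-14,255]'; python3 -c "
from h import *
go(659,128,165,50)"
```

```text
clock: 3.32
position: [390.8, -253.2, 168.8]
tcp_rot: [0.003, 0.979, 0.203, 0.002]
force: [1.0, -0.3, -1.7]
opening: 0.688
gripper_force: 43.5
t 3.3 pos [ 390.8 -253.2  168.8] yaw 23.4 tilt [ 0.006 -0.004] | shift cm [ 39.75 -24.34   0.37] turn z -26.6
```

```bash
python3 -m jog '[0,0,0,1.5,-0.9,0,255, 0,0,0,4.2,-2.5,0,255, 0,0,0,7.2,-4.4,0,255, 0,0,0,10.2,-6.2,0,255, 0,0,0,13.2,-8.1,0,255]'; python3 -m jog '[0,0,0,2.7,-1.6,0,255, 0,0,0,5.3,-3.2,0,255, 0,0,0,8,-4.9,0,255, 0,0,0,10.6,-6.5,0,255, 0,0,0,13.3,-8.1,0,255]'; python3 -m jog '[0,0,0,2.8,-1.7,0,255, 0,0,0,5.6,-3.4,0,255, 0,0,0,8.4,-5.1,0,255, 0,0,0,11,-6.8,0,255, 0,0,0,13.2,-8.1,0,255]';python3 -m jog '[0,0,0,0,0,0,255, 0,0,0,0,0,0,255]'; python3 -c "
from h import *
look('b',3,save='pics/w2.png'); look('b',3+140+60);go(659,128,30)"
```

```text
clock: 3.73
position: [478.6, -124.5, 164.3]
tcp_rot: [0.001, 0.979, 0.202, 0.0]
force: [0.4, 0.4, -0.7]
opening: 0.692
gripper_force: 43.5
clock: 4.15
position: [568.4, 2.6, 164.0]
tcp_rot: [0.0, 0.979, 0.203, 0.0]
force: [0.0, -0.1, -0.3]
opening: 0.695
gripper_force: 43.5
clock: 4.57
position: [657.4, 130.6, 163.7]
tcp_rot: [-0.0, 0.979, 0.203, 0.0]
force: [-0.4, 0.4, -0.7]
opening: 0.691
gripper_force: 43.5
clock: 4.73
position: [656.7, 130.1, 163.3]
tcp_rot: [-0.0, 0.979, 0.204, -0.0]
force: [-0.2, -0.3, -2.1]
opening: 0.689
gripper_force: 43.5
b box px [191 210 127 112] ctr [546.4  84. ] size 161.8 165.0 long axis deg 113.6
b box px [225 144  68  59] ctr [664.6 129. ] size 67.1 78.7 long axis deg 109.6
b box px [191 210 127 112] ctr [661.9 131.7] size 54.9 56.1 long axis deg 113.4
b box px [223 143  68  59] ctr [702.  147.7] size 22.9 26.6 long axis deg 110.8
t 4.8 pos [656.7 126.8 163.3] yaw 23.3 tilt [-0.001 -0.001] | shift cm [ 0.28 -0.03 13.33] turn z 0
```

View pics/w2.png

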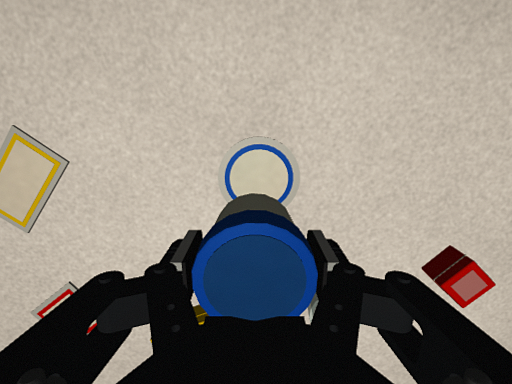

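The blue ring is centred at about pixel (259,178), with the pot held straight above the near part of it; its centre comes out at (658.6,126.5). Lowering.

```bash
python3 -m jog '[0,0,0,0.1,0,2.5,255, 0,0,0,0.3,0,5.5,255, 0,0,0,0.3,0,8.5,255, 0,0,0,0.3,0,11,255, 0,0,0,0.3,0,12.4,255]'; python3 -m jog '[0,0,0,0,0,0.4,255, 0,0,0,0,0,0.7,255, 0,0,0,0,0,0.9,255, 0,0,0,0,0,1.0,255, 0,0,0,0,0,1.0,255]'
```

```text
clock: 5.25
position: [657.7, 126.0, 36.2]
tcp_rot: [0.001, 0.98, 0.201, -0.002]
force: [-0.1, -0.6, -1.9]
opening: 0.693
gripper_force: 43.5
clock: 5.67
position: [660.7, 129.4, 30.8]
tcp_rot: [0.0, 0.979, 0.202, 0.001]
force: [0.7, 0.6, -1.5]
opening: 0.693
gripper_force: 43.5
```

```bash
python3 -m jog '[0,0,0,0,0,0.1,255, 0,0,0,0,0,0.15,255, 0,0,0,0,0,0.15,255]'; python3 -m jog '[0,0,0,0,0,0.1,255, 0,0,0,0,0,0.1,255]'
```

```text
clock: 5.92
position: [660.1, 129.3, 28.2]
tcp_rot: [0.0, 0.979, 0.203, 0.0]
force: [-0.1, -0.9, -0.2]
opening: 0.689
gripper_force: 43.7
clock: 6.08
position: [660.2, 129.4, 28.2]
tcp_rot: [0.0, 0.979, 0.203, 0.0]
force: [-2.4, -0.2, 6.0]
opening: 0.689
gripper_force: 44.1
```

Contact (6 N). Release, rise, head for the red box.

```bash
python3 -m jog '[0,0,0,0,0,0,100, 0,0,0,0,0,0,0, 0,0,0,0,0,0,0, 0,0,0,0,0,0,0, 0,0,0,0,0,0,0]'; python3 -m jog '[0,0,0,0,0,-1,0, 0,0,0,0,0,-4,0, 0,0,0,0,0,-8,0, 0,0,0,0,0,-12,0, 0,0,0,0,0,-14.5,0]'; python3 -c "
from h import *
look('b',63); go(645,-140,170,70)"
```

```text
clock: 6.5
position: [659.8, 129.2, 26.6]
tcp_rot: [0.0, 0.979, 0.202, -0.0]
force: [0.5, 0.1, -0.1]
opening: 1.002
gripper_force: 0.0
clock: 6.92
position: [661.2, 130.1, 177.2]
tcp_rot: [-0.0, 0.979, 0.203, 0.003]
force: [1.9, -0.2, 0.6]
opening: 1.0
gripper_force: 0.0
b box px [224 147  66  75] ctr [665.5 132.7] size 75.7 64.1 long axis deg 3.6
t 7.0 pos [663.5 130.9 182.1] yaw 23.4 tilt [0.012 0.002] | shift cm [-12.46  24.13   1.12] turn z -46.6
```

```bash
python3 -m jog '[0,0,0,-0.8,1.5,0.1,0, 0,0,0,-2.2,4.2,0.2,0, 0,0,0,-3.6,7,0.3,0, 0,0,0,-5,9.7,0.4,0, 0,0,0,-6.4,12.4,0.5,0]'; python3 -m jog '[0,0,-6,-1.4,2.7,0.1,0, 0,0,-12,-2.8,5.4,0.2,0, 0,0,-18,-4.1,8,0.3,0, 0,0,-24,-5.3,10.2,0.4,0, 0,0,-30,-6.1,11.7,0.5,0]'; python3 -m jog '[0,0,-6,0,0,0,0, 0,0,-12,0,0,0,0, 0,0,-16.6,0,0,0,0, 0,0,-16.6,0,0,0,0, 0,0,-16.6,0,0,0,0]';python3 -c "
from h import *
look('r',40); go(645,-140,8,70)"
```

```text
clock: 7.38
position: [650.0, -11.3, 167.2]
tcp_rot: [0.0, 0.979, 0.203, 0.0]
force: [0.7, 0.6, -0.2]
opening: 1.004
gripper_force: 0.0
clock: 7.8
position: [640.0, -145.6, 161.9]
tcp_rot: [0.001, 0.893, 0.45, -0.001]
force: [0.0, 0.3, 0.4]
opening: 0.999
gripper_force: 0.0
clock: 8.22
position: [640.6, -141.5, 162.0]
tcp_rot: [0.0, 0.82, 0.572, 0.0]
force: [0.2, -0.8, 0.4]
opening: 1.0
gripper_force: 0.0
r box px [239 159  45  48] ctr [ 648.5 -138.8] size 49.5 45.4 long axis deg 69.8
t 8.3 pos [ 640.6 -141.5  162. ] yaw 69.8 tilt [ 0. -0.] | shift cm [ 0.29  0.35 15.4 ] turn z -0.2
```

Red box at (648,−140), turned 70°: aligned with the tool. Going down and gripping.

```bash
python3 -m jog '[0,0,0,0.2,0.3,2.5,0, 0,0,0,0.35,0.6,6,0, 0,0,0,0.35,0.6,9.5,0, 0,0,0,0.35,0.6,12.5,0, 0,0,0,0.35,0.6,13.8,0]' 40; python3 -m jog '[0,0,0,0,0,0.8,0, 0,0,0,0,0,1.5,0, 0,0,0,0,0,1.5,0, 0,0,0,0,0,1.5,255, 0,0,0,0,0,1.5,255]';python3 -m jog '[0,0,0,0,0,0,255, 0,0,0,0,0,0,255, 0,0,0,0,0,0,255, 0,0,0,0,0,0,255, 0,0,0,0,0,0,255]'
```

```text
clock: 8.68
position: [644.5, -140.0, 19.2]
tcp_rot: [-0.002, 0.82, 0.573, -0.002]
force: [-1.5, -0.1, -0.7]
opening: 1.0
gripper_force: 0.0
clock: 9.1
position: [648.9, -140.5, 10.8]
tcp_rot: [0.001, 0.819, 0.573, 0.001]
force: [0.5, 0.3, 0.8]
opening: 0.747
gripper_force: 0.0
clock: 9.52
position: [648.7, -140.6, 10.4]
tcp_rot: [0.001, 0.819, 0.573, 0.001]
force: [-0.1, 0.2, 5.8]
opening: 0.532
gripper_force: 43.0
```

```bash
python3 -m jog '[0,0,0,0,0,0,255, 0,0,0,0,0,0,255, 0,0,0,0,0,-0.5,255]'; python3 -m jog '[0,0,0,0,0,-1.5,255, 0,0,0,0,0,-5,255, 0,0,0,0,0,-8.5,255, 0,0,0,0,0,-12,255, 0,0,0,0,0,-14,255]'; python3 -c "
from h import *
go(379,285,155,61)"
```

```text
clock: 9.77
position: [647.1, -140.4, 13.6]
tcp_rot: [-0.0, 0.819, 0.573, -0.0]
force: [-0.4, -0.7, -1.2]
opening: 0.534
gripper_force: 42.2
clock: 10.18
position: [649.0, -140.1, 159.2]
tcp_rot: [0.002, 0.819, 0.573, 0.002]
force: [1.3, -0.8, 0.1]
opening: 0.522
gripper_force: 42.3
t 10.2 pos [ 649.  -140.1  159.2] yaw 70.0 tilt [ 0.005 -0.001] | shift cm [ 30.7  -39.92   0.23] turn z 9.0
```

```bash
python3 -m jog '[0,0,0,1,-1.3,0,255, 0,0,0,3,-4,0,255, 0,0,0,5.3,-7,0,255, 0,0,0,7.7,-10,0,255, 0,0,0,10.2,-13.3,0,255]'; python3 -m jog '[0,0,0,2.2,-2.8,0,255, 0,0,0,4.3,-5.6,0,255, 0,0,0,6.4,-8.3,0,255, 0,0,0,8.4,-11,0,255, 0,0,0,10.2,-13.3,0,255]'; python3 -m jog '[0,0,3,2.2,-2.9,0,255, 0,0,6,4.5,-5.8,0,255, 0,0,9,6.7,-8.7,0,255, 0,0,9,8.8,-11.4,0,255, 0,0,9,10.2,-13.3,0,255]';python3 -m jog '[0,0,0,0,0,0,255, 0,0,0,0,0,0,255]'; python3 -c "
from h import *
look('r',3,save='pics/w3.png'); go(379,285,13.5,61)"
```

```text
clock: 10.6
position: [556.4, 2.0, 154.4]
tcp_rot: [0.0, 0.82, 0.573, -0.0]
force: [0.8, 1.0, -0.2]
opening: 0.536
gripper_force: 42.3
clock: 11.02
position: [465.5, 144.5, 154.3]
tcp_rot: [0.0, 0.819, 0.574, -0.0]
force: [0.7, 0.3, -1.5]
opening: 0.53
gripper_force: 42.3
clock: 11.43
position: [374.7, 286.9, 154.6]
tcp_rot: [0.0, 0.861, 0.509, 0.0]
force: [1.6, 0.0, -1.7]
opening: 0.532
gripper_force: 42.3
clock: 11.6
position: [376.2, 285.1, 154.3]
tcp_rot: [0.001, 0.861, 0.509, 0.0]
force: [-0.1, -0.3, -1.8]
opening: 0.53
gripper_force: 42.2
r box px [205 220  99  92] ctr [321.7 187.8] size 128.5 118.2 long axis deg 61.2
r box px [212 152  85  67] ctr [372.7 280.4] size 77.6 99.0 long axis deg 151.2
t 11.7 pos [377.2 283.8 154.1] yaw 61.0 tilt [ 0.001 -0.001] | shift cm [ 0.21  0.08 14.06] turn z 0.0
```

View pics/w3.png

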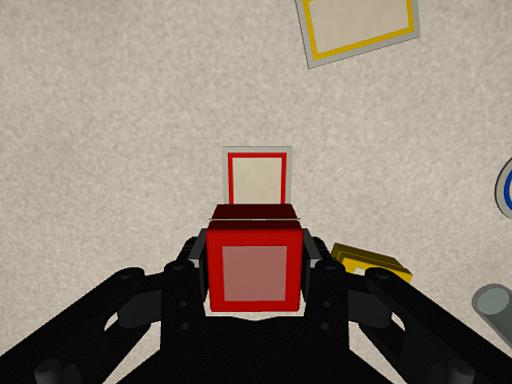

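The red outline sits at columns 228–287 with its far edge at row 152, and is parallel to the held box. I work the centre out from that edge.

```bash
python3 -c "
from h import *
C=cam('wrist'); a=ray(C,(228,152),3);b=ray(C,(287,152),3); print(a,b,np.linalg.norm(a-b))
x=rot(get_obs()['tcp_rot'])[:,0]; c=(a+b)/2-33*x; print(c); go(c[0],c[1],13.5,61)"
```

```text
[367.5524234  326.76147925   3.        ] [424.20924098 295.37499465   3.        ] 64.76964098863968
[379.90722307 282.19189372   3.02475829]
t 11.7 pos [377.2 283.8 154.1] yaw 61.0 tilt [ 0.001 -0.001] | shift cm [ 0.    0.29 14.06] turn z 0.0
```

```bash
python3 -m jog '[0,0,0,0,0.1,2.5,255, 0,0,0,0,0.25,6,255, 0,0,0,0,0.25,9,255, 0,0,0,0,0.25,11.5,255, 0,0,0,0,0.25,13,255]'; python3 -m jog '[0,0,0,0,0,0.3,255, 0,0,0,0,0,0.6,255, 0,0,0,0,0,0.85,255, 0,0,0,0,0,0.95,255, 0,0,0,0,0,0.95,255]'
```

```text
clock: 12.07
position: [379.1, 279.8, 20.9]
tcp_rot: [0.0, 0.863, 0.506, -0.002]
force: [-0.7, -0.3, -1.6]
opening: 0.535
gripper_force: 42.2
clock: 12.48
position: [380.5, 282.7, 15.1]
tcp_rot: [0.0, 0.862, 0.507, 0.001]
force: [-0.3, 0.0, -1.2]
opening: 0.532
gripper_force: 42.2
```

```bash
python3 -m jog '[0,0,0,0,0,0.1,255, 0,0,0,0,0,0.15,255, 0,0,0,0,0,0.15,255]'; python3 -m jog '[0,0,0,0,0,0.1,255, 0,0,0,0,0,0.1,255]'
```

```text
clock: 12.73
position: [380.2, 282.8, 13.4]
tcp_rot: [0.0, 0.862, 0.507, 0.001]
force: [-0.1, -0.8, 2.8]
opening: 0.531
gripper_force: 42.5
clock: 12.9
position: [380.2, 282.8, 13.3]
tcp_rot: [0.001, 0.862, 0.507, 0.0]
force: [-4.1, -4.9, 14.7]
opening: 0.53
gripper_force: 44.1
```

```bash
python3 -m jog '[0,0,0,0,0,-0.1,100, 0,0,0,0,0,-0.1,0, 0,0,0,0,0,-0.1,0, 0,0,0,0,0,-0.1,0, 0,0,0,0,0,-0.1,0]'; python3 -m jog '[0,0,0,0,0,-1,0, 0,0,0,0,0,-4,0, 0,0,0,0,0,-8,0, 0,0,0,0,0,-12,0, 0,0,0,0,0,-15,0]'; python3 -c "
from h import *
look('r',43); go(441,131,165,136)"
```

```text
clock: 13.32
position: [379.5, 282.5, 12.6]
tcp_rot: [-0.0, 0.862, 0.507, -0.0]
force: [-0.8, 0.3, -0.0]
opening: 1.002
gripper_force: 0.0
clock: 13.73
position: [379.6, 283.9, 166.0]
tcp_rot: [-0.0, 0.861, 0.508, 0.001]
force: [1.0, -0.6, -0.3]
opening: 1.001
gripper_force: 0.0
r box px [225 152  58  59] ctr [381.6 290.2] size 61.1 57.2 long axis deg 61.0
t 13.8 pos [382.4 286.  170.9] yaw 61.1 tilt [0.01  0.004] | shift cm [-10.74  12.62   0.59] turn z -74.9
```

```bash
python3 -m jog '[0,0,-6,-1.5,1.8,0.1,0, 0,0,-13,-4,4.7,0.2,0, 0,0,-20,-6.6,7.7,0.3,0, 0,0,-27,-9,10.7,0.4,0, 0,0,-34,-10.7,12.6,0.5,0]'; python3 -m jog '[0,0,-7,0,0,0,0, 0,0,-14,0,0,0,0, 0,0,-21,0,0,0,0, 0,0,-28,0,0,0,0, 0,0,-34,0,0,0,0]'; python3 -m jog '[0,0,-5,0,0,0,0, 0,0,-7,0,0,0,0, 0,0,-7,0,0,0,0]';python3 -c "
from h import *
look('y',40,save='pics/w4.png'); go(441,131,8,136)"
```

```text
clock: 14.2
position: [436.1, 133.8, 158.8]
tcp_rot: [0.001, 0.702, 0.712, 0.0]
force: [0.0, -0.6, -0.0]
opening: 0.998
gripper_force: 0.0
clock: 14.62
position: [435.6, 134.9, 158.4]
tcp_rot: [0.0, 0.463, 0.886, 0.0]
force: [0.4, -0.9, -0.6]
opening: 0.997
gripper_force: 0.0
clock: 14.87
position: [435.5, 135.0, 158.4]
tcp_rot: [0.0, 0.41, 0.912, 0.0]
force: [0.4, -0.3, -0.4]
opening: 1.001
gripper_force: 0.0
y box px [233 150  42  83] ctr [438.8 132.6] size 37.7 85.3 long axis deg 135.5
y box px [446   9  66 121] ctr [523.8 358. ] size 49.7 88.2 long axis deg 166.2
t 14.9 pos [435.6 135.  158.4] yaw 131.4 tilt [ 0. -0.] | shift cm [-0.65  0.14 15.04] turn z -4.6
```

View pics/w4.png

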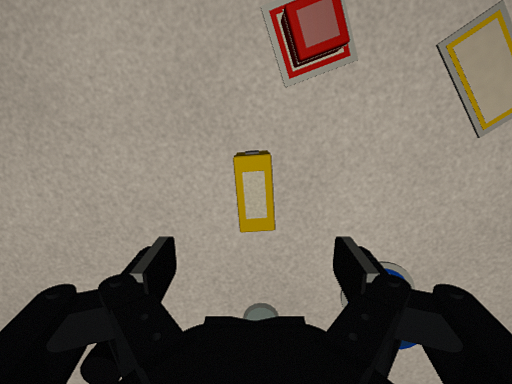

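Slide box at pixel (254,190), long axis 135.5°; the tool stands at 131.4°, so I correct by −4° in the descent. The red box shows squarely within its outline (it appears shifted only by its height).

```bash
python3 -m jog '[0,0,-4,-0.3,0.1,2.5,0, 0,0,-4,-0.55,0.1,6,0, 0,0,-4,-0.55,0.1,9.5,0, 0,0,-4,-0.55,0.1,12,0, 0,0,-4,-0.55,0.1,13.3,0]' 40; python3 -m jog '[0,0,0,0,0,0.8,0, 0,0,0,0,0,1.5,0, 0,0,0,0,0,1.5,0, 0,0,0,0,0,1.5,255, 0,0,0,0,0,1.5,255]';python3 -m jog '[0,0,0,0,0,0,255, 0,0,0,0,0,0,255, 0,0,0,0,0,0,255, 0,0,0,0,0,0,255, 0,0,0,0,0,0,255]';python3 -m jog '[0,0,0,0,0,0,255, 0,0,0,0,0,0,255]'
```

```text
clock: 15.33
position: [437.7, 130.8, 22.1]
tcp_rot: [-0.002, 0.38, 0.925, -0.001]
force: [-0.7, -0.2, 0.2]
opening: 1.001
gripper_force: 0.0
clock: 15.75
position: [441.1, 131.5, 11.1]
tcp_rot: [0.001, 0.379, 0.925, 0.0]
force: [0.3, 0.1, 0.8]
opening: 0.748
gripper_force: 0.0
clock: 16.17
position: [440.8, 131.3, 10.9]
tcp_rot: [0.001, 0.379, 0.925, 0.0]
force: [-1.1, -0.2, 6.8]
opening: 0.437
gripper_force: 41.1
clock: 16.33
position: [440.8, 131.2, 10.9]
tcp_rot: [0.001, 0.379, 0.925, -0.0]
force: [-2.1, -0.8, 6.4]
opening: 0.44
gripper_force: 41.1
```

```bash
python3 -m jog '[0,0,0,0,0,-0.5,255, 0,0,0,0,0,-3,255, 0,0,0,0,0,-6,255, 0,0,0,0,0,-9.5,255, 0,0,0,0,0,-13,255]'; python3 -m jog '[0,0,0,0,0,0,255, 0,0,0,0,0,0,255]'; python3 -c "
from h import *
go(544,382,145,166)"
```

```text
clock: 16.75
position: [439.0, 131.5, 141.0]
tcp_rot: [-0.001, 0.379, 0.926, -0.0]
force: [2.1, -0.5, -0.8]
opening: 0.441
gripper_force: 40.6
clock: 16.92
position: [441.5, 131.3, 141.9]
tcp_rot: [0.002, 0.379, 0.925, 0.0]
force: [-0.8, -0.5, -1.9]
opening: 0.439
gripper_force: 40.8
t 16.9 pos [441.5 131.3 141.9] yaw 135.4 tilt [ 0.005 -0.001] | shift cm [10.29 25.05 -0.29] turn z -30.6
```

```bash
python3 -m jog '[0,0,0,0.7,1.6,0,255, 0,0,0,1.8,4.4,0,255, 0,0,0,3,7.2,0,255, 0,0,0,4.1,10,0,255, 0,0,0,5.2,12.6,0,255]'; python3 -m jog '[0,0,-6,1.1,2.7,0,255, 0,0,-12,2.2,5.4,0,255, 0,0,-18,3.3,8,0,255, 0,0,-24,4.3,10.5,0,255, 0,0,-30,5.1,12.4,0,255]'; python3 -m jog '[0,0,0,0,0,0,255, 0,0,0,0,0,0,255]'; python3 -c "
from h import *
look('y',3,save='pics/w5.png'); go(544,382,14,166)"
```

```text
clock: 17.33
position: [490.8, 258.3, 137.8]
tcp_rot: [-0.001, 0.379, 0.925, -0.001]
force: [0.6, -0.4, -1.0]
opening: 0.437
gripper_force: 40.8
clock: 17.75
position: [541.1, 383.4, 137.0]
tcp_rot: [-0.002, 0.123, 0.992, -0.001]
force: [-0.5, 0.2, -0.9]
opening: 0.439
gripper_force: 40.8
clock: 17.92
position: [540.2, 382.5, 137.3]
tcp_rot: [-0.002, 0.126, 0.992, -0.001]
force: [0.0, -0.2, -2.6]
opening: 0.434
gripper_force: 40.9
y box px [213 140  84 182] ctr [602.3 367. ] size 91.6 223.1 long axis deg 165.5
t 18.0 pos [540.7 381.2 137.7] yaw 165.5 tilt [-0.004 -0.002] | shift cm [-0.34  0.19 12.37] turn z -0.5
```

View pics/w5.png

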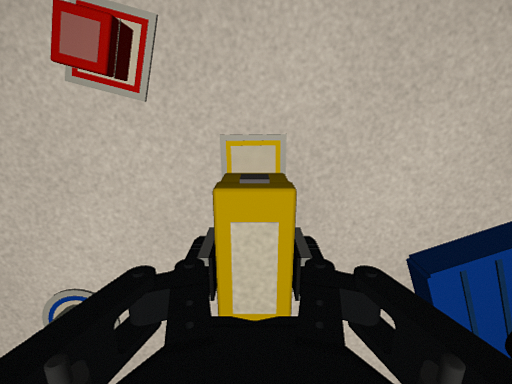

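The yellow outline's far edge shows at row 140, columns 226–280, parallel to the box.

```bash
python3 -c "
from h import *
C=cam('wrist'); a=ray(C,(226.5,140.5),3);b=ray(C,(280,140.5),3); print(a,b,np.linalg.norm(a-b))
x=rot(get_obs()['tcp_rot'])[:,0]; c=(a+b)/2-51*x; print(c); go(c[0],c[1],14,166)"
```

```text
[488.33995137 366.22042597   3.        ] [502.12610319 419.28403425   3.        ] 54.82521779135809
[544.59726261 379.94020343   2.84429884]
t 18.0 pos [540.7 381.2 137.7] yaw 165.5 tilt [-0.004 -0.002] | shift cm [-4.500e-01  1.000e-02  1.237e+01] turn z -0.5
```

```bash
python3 -m jog '[0,0,0,-0.2,0,2.5,255, 0,0,0,-0.4,0,5.5,255, 0,0,0,-0.4,0,8.5,255, 0,0,0,-0.4,0,10.5,255, 0,0,0,-0.4,0,11.5,255]'; python3 -m jog '[0,0,0,0,0,0.3,255, 0,0,0,0,0,0.5,255, 0,0,0,0,0,0.7,255, 0,0,0,0,0,0.7,255, 0,0,0,0,0,0.7,255]'
```

```text
clock: 18.38
position: [544.4, 376.9, 20.9]
tcp_rot: [-0.002, 0.128, 0.992, -0.003]
force: [-1.1, -0.7, -1.6]
opening: 0.437
gripper_force: 40.9
clock: 18.8
position: [546.6, 381.1, 19.4]
tcp_rot: [0.001, 0.127, 0.992, 0.001]
force: [0.1, -0.6, -1.1]
opening: 0.44
gripper_force: 40.9
```

```bash
python3 -m jog '[0,0,0,0,0,0.15,255, 0,0,0,0,0,0.3,255, 0,0,0,0,0,0.35,255, 0,0,0,0,0,0.35,255]'; python3 -m jog '[0,0,0,0,0,0.1,255, 0,0,0,0,0,0.15,255, 0,0,0,0,0,0.15,255]'
```

```text
clock: 19.13
position: [545.8, 380.6, 14.4]
tcp_rot: [-0.0, 0.127, 0.992, -0.0]
force: [-0.4, -0.0, -1.6]
opening: 0.436
gripper_force: 40.9
clock: 19.38
position: [545.9, 380.8, 14.0]
tcp_rot: [0.0, 0.127, 0.992, -0.0]
force: [-1.7, -2.2, 3.9]
opening: 0.441
gripper_force: 41.6
```

```bash
python3 -m jog '[0,0,0,0,0,-0.05,100, 0,0,0,0,0,-0.1,0, 0,0,0,0,0,-0.1,0, 0,0,0,0,0,-0.1,0, 0,0,0,0,0,-0.1,0]'; python3 -m jog '[0,0,0,0,0,-1,0, 0,0,0,0,0,-4,0, 0,0,0,0,0,-8,0, 0,0,0,0,0,-12,0, 0,0,0,0,0,-16,0]'; python3 -m jog '[0,0,0,0,0,0,0, 0,0,0,0,0,0,0]'; python3 -c "
from h import *
look('y',43); go(440,-118,185,65)"
```

```text
clock: 19.8
position: [545.9, 380.7, 13.9]
tcp_rot: [-0.0, 0.127, 0.992, -0.0]
force: [-0.5, -0.6, -0.7]
opening: 0.997
gripper_force: 0.0
clock: 20.22
position: [545.4, 380.7, 176.3]
tcp_rot: [-0.0, 0.126, 0.992, 0.0]
force: [0.3, 0.0, 0.2]
opening: 1.005
gripper_force: 0.0
clock: 20.38
position: [546.9, 382.3, 178.0]
tcp_rot: [0.002, 0.127, 0.992, 0.002]
force: [-0.8, -0.5, -0.5]
opening: 0.999
gripper_force: 0.0
y box px [227 130  48  89] ctr [538.2 382.8] size 48.9 96.3 long axis deg 166.6
t 20.4 pos [546.2 381.  175.5] yaw 165.5 tilt [0.002 0.001] | shift cm [ -2.26 -50.97  -1.01] turn z 100.5
```

```bash
python3 -m jog '[0,0,0,-0.1,-2,-0.2,0, 0,0,0,-0.2,-5,-0.4,0, 0,0,0,-0.3,-8.5,-0.6,0, 0,0,0,-0.5,-12.5,-0.8,0, 0,0,0,-0.7,-16.5,-1,0]'; python3 -m jog '[0,0,0,-0.1,-3.5,0,0, 0,0,0,-0.2,-7,0,0, 0,0,0,-0.4,-10.5,0,0, 0,0,0,-0.5,-14,0,0, 0,0,0,-0.7,-17.5,0,0]'; python3 -m jog '[0,0,6,-0.1,-3.5,0,0, 0,0,12,-0.3,-7,0,0, 0,0,18,-0.5,-10.5,0,0, 0,0,24,-0.7,-14,0,0, 0,0,30,-0.9,-17,0,0]'; python3 -m jog '[0,0,7,0,0,0,0, 0,0,14,0,0,0,0, 0,0,21,0,0,0,0, 0,0,28,0,0,0,0, 0,0,35,0,0,0,0]'; python3 -m jog '[0,0,7,0,0,0,0, 0,0,14,0,0,0,0, 0,0,21,0,0,0,0, 0,0,28,0,0,0,0, 0,0,35,0,0,0,0]';python3 -m jog '[0,0,0,0,0,0,0, 0,0,0,0,0,0,0]'; python3 -c "
from h import *
look('k',80,save='pics/w6.png'); go(440,-118,25,65)"
```

```text
clock: 20.85
position: [509.5, 217.4, 181.9]
tcp_rot: [-0.002, 0.126, 0.992, -0.001]
force: [-0.2, -1.1, 1.3]
opening: 0.998
gripper_force: 0.0
clock: 21.27
position: [472.2, 46.1, 182.4]
tcp_rot: [-0.001, 0.127, 0.992, -0.0]
force: [1.0, 0.3, 0.2]
opening: 1.003
gripper_force: 0.0
clock: 21.68
position: [437.9, -121.4, 182.9]
tcp_rot: [-0.001, 0.383, 0.924, -0.001]
force: [0.2, -1.0, 0.4]
opening: 0.998
gripper_force: 0.0
clock: 22.1
position: [438.8, -118.8, 182.6]
tcp_rot: [-0.001, 0.642, 0.766, -0.0]
force: [0.1, 0.4, 0.4]
opening: 1.0
gripper_force: 0.0
clock: 22.52
position: [438.8, -118.7, 182.7]
tcp_rot: [-0.001, 0.843, 0.538, -0.001]
force: [-0.5, 0.3, 0.7]
opening: 1.0
gripper_force: 0.0
clock: 22.68
position: [439.2, -118.7, 183.1]
tcp_rot: [-0.001, 0.84, 0.542, -0.0]
force: [0.6, -0.1, -0.6]
opening: 1.001
gripper_force: 0.0
k box px [  0 237 512 147] ctr [ 380.  -248.1] size 193.0 617.2 long axis deg 155.7
k box px [235 167  44  47] ctr [ 441.4 -116.9] size 45.7 41.3 long axis deg 65.6
t 22.7 pos [ 439.4 -118.7  183.3] yaw 65.6 tilt [-0.001  0.001] | shift cm [ 0.09  0.05 15.83] turn z 0.6
```

View pics/w6.png

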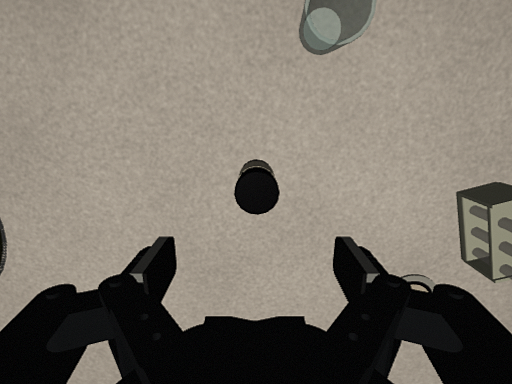

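The canister's cap is at pixel (257,190), centred between the fingers; the rack is far right (485,235).

```bash
python3 -m jog '[0,0,0,0.1,0.1,2.5,0, 0,0,0,0.1,0.1,6,0, 0,0,0,0.1,0.1,9.5,0, 0,0,0,0.1,0.1,12.5,0, 0,0,0,0.1,0.1,14,0]' 40; python3 -m jog '[0,0,0,0,0,1,0, 0,0,0,0,0,2,0, 0,0,0,0,0,2,0, 0,0,0,0,0,2,255, 0,0,0,0,0,2,255]';python3 -m jog '[0,0,0,0,0,0,255, 0,0,0,0,0,0,255, 0,0,0,0,0,0,255, 0,0,0,0,0,0,255, 0,0,0,0,0,0,255]';python3 -m jog '[0,0,0,0,0,0,255, 0,0,0,0,0,0,255]'
```

```text
clock: 23.15
position: [438.6, -117.3, 40.3]
tcp_rot: [-0.003, 0.84, 0.542, -0.001]
force: [-0.7, 0.9, -0.4]
opening: 0.999
gripper_force: 0.0
clock: 23.57
position: [442.4, -118.6, 25.1]
tcp_rot: [0.001, 0.841, 0.541, 0.0]
force: [-0.4, 1.1, -1.4]
opening: 0.75
gripper_force: 0.0
clock: 23.98
position: [441.8, -118.5, 25.1]
tcp_rot: [0.001, 0.841, 0.541, -0.0]
force: [-1.9, 1.1, 5.6]
opening: 0.49
gripper_force: 30.1
clock: 24.15
position: [441.9, -118.5, 25.2]
tcp_rot: [0.001, 0.841, 0.541, -0.0]
force: [-2.5, 0.3, 5.9]
opening: 0.49
gripper_force: 30.1
```

```bash
python3 -m jog '[0,0,0,0,0,-0.5,255, 0,0,0,0,0,-3,255, 0,0,0,0,0,-6.5,255, 0,0,0,0,0,-10,255, 0,0,0,0,0,-13.5,255]'; python3 -m jog '[0,0,0,0,0,0,255, 0,0,0,0,0,0,255]'; python3 -c "
from h import *
go(565,-375,160,65)"
```

```text
clock: 24.57
position: [441.2, -117.6, 160.6]
tcp_rot: [-0.0, 0.841, 0.541, -0.0]
force: [1.1, -1.6, -0.6]
opening: 0.486
gripper_force: 34.1
clock: 24.73
position: [442.8, -119.2, 161.2]
tcp_rot: [0.003, 0.841, 0.54, 0.0]
force: [-0.8, 0.2, -1.1]
opening: 0.486
gripper_force: 34.1
t 24.7 pos [ 442.8 -119.2  161.2] yaw 65.4 tilt [ 0.004 -0.005] | shift cm [-18.18  21.75   0.29] turn z 0.4
```

```bash
python3 -m jog '[0,0,0,-0.9,1.1,0,255, 0,0,0,-2.6,3.1,0,255, 0,0,0,-4.6,5.5,0,255, 0,0,0,-6.8,8.2,0,255, 0,0,0,-9,10.8,0,255]'; python3 -m jog '[0,0,0,-2.2,2.6,0,255, 0,0,0,-4.4,5.3,0,255, 0,0,0,-6.5,7.8,0,255, 0,0,0,-8.3,9.9,0,255, 0,0,0,-9.1,10.9,0,255]'; python3 -m jog '[0,0,0,0,0,0,255, 0,0,0,0,0,0,255]'; python3 -c "
from h import *
look('k',3,save='pics/w7.png'); go(565,-375,28,65)"
```

```text
clock: 25.15
position: [501.8, -245.9, 156.9]
tcp_rot: [-0.001, 0.841, 0.541, -0.001]
force: [0.2, 1.1, 0.5]
opening: 0.491
gripper_force: 34.1
clock: 25.57
position: [562.9, -376.9, 155.5]
tcp_rot: [-0.001, 0.842, 0.539, -0.001]
force: [-1.3, -0.6, -0.6]
opening: 0.491
gripper_force: 34.1
clock: 25.73
position: [562.9, -372.3, 156.6]
tcp_rot: [-0.002, 0.841, 0.541, -0.0]
force: [0.1, 1.3, -0.8]
opening: 0.489
gripper_force: 34.1
k box px [  0 228 512 156] ctr [ 486.6 -535. ] size 243.8 742.7 long axis deg 155.7
k box px [225 155  61  64] ctr [ 559.2 -380.2] size 77.9 66.2 long axis deg 61.2
t 25.8 pos [ 563.1 -371.2  157.3] yaw 65.5 tilt [-0.002  0.003] | shift cm [-0.29  0.37 12.93] turn z 0.5
```

View pics/w7.png

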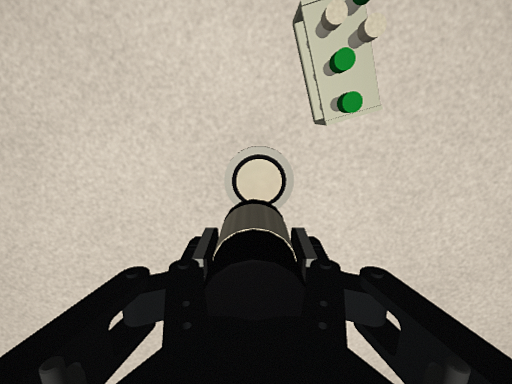

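The black ring is around pixel (259,181) with its top edge at row 155; the canister is hanging over its near side and the rack is clear at (345,65).

```bash
python3 -c "
from h import *
C=cam('wrist'); x=rot(get_obs()['tcp_rot'])[:,0]
c=ray(C,(259.2,154.7),3)-31*x; print(c,ray(C,(259.2,181),3)); go(c[0],c[1],28)"
```

```text
[ 566.67868126 -374.02267978    2.94849297] [ 567.19151556 -373.23912275    3.        ]
t 25.8 pos [ 563.1 -371.2  157.3] yaw 65.5 tilt [-0.002  0.003] | shift cm [-0.13  0.48 12.93] turn z 0
```

```bash
python3 -m jog '[0,0,0,-0.1,0.2,2.5,255, 0,0,0,-0.2,0.4,5.5,255, 0,0,0,-0.2,0.4,8.5,255, 0,0,0,-0.2,0.4,10.7,255, 0,0,0,-0.2,0.4,11.8,255]'; python3 -m jog '[0,0,0,0,0,0.2,255, 0,0,0,0,0,0.4,255, 0,0,0,0,0,0.6,255, 0,0,0,0,0,0.6,255, 0,0,0,0,0,0.6,255]'
```

```text
clock: 26.2
position: [564.0, -373.8, 37.4]
tcp_rot: [-0.003, 0.841, 0.542, -0.001]
force: [-0.8, 0.5, -1.4]
opening: 0.485
gripper_force: 34.1
clock: 26.62
position: [567.2, -376.9, 36.6]
tcp_rot: [0.001, 0.841, 0.541, 0.0]
force: [0.4, 1.2, -0.9]
opening: 0.486
gripper_force: 34.1
```

```bash
python3 -m jog '[0,0,0,0.1,0,0.3,255, 0,0,0,0.2,0,0.5,255, 0,0,0,0.2,0,0.65,255, 0,0,0,0.2,0,0.7,255]'; python3 -m jog '[0,0,0,0,0,0.1,255, 0,0,0,0,0,0.15,255, 0,0,0,0,0,0.15,255]'
```

```text
clock: 26.95
position: [567.4, -374.5, 28.4]
tcp_rot: [0.0, 0.841, 0.541, -0.0]
force: [-1.6, 1.1, 4.6]
opening: 0.489
gripper_force: 34.0
clock: 27.2
position: [567.4, -374.6, 28.4]
tcp_rot: [0.0, 0.841, 0.541, -0.0]
force: [-3.7, 2.2, 9.1]
opening: 0.489
gripper_force: 34.5
```

Contact. Release, rise and back off (along −x, away from the rack) so the top view is clear.

```bash
python3 -m jog '[0,0,0,0,0,-0.05,100, 0,0,0,0,0,-0.1,0, 0,0,0,0,0,-0.1,0, 0,0,0,0,0,-0.1,0, 0,0,0,0,0,-0.1,0]'; python3 -m jog '[0,0,0,0,0,-1,0, 0,0,0,0,0,-4,0, 0,0,0,0,0,-8,0, 0,0,0,0,0,-12,0, 0,0,0,0,0,-16,0]'; python3 -m jog '[0,0,0,-2,0,0,0, 0,0,0,-5,0,0,0, 0,0,0,-9,0,0,0, 0,0,0,-13,0,0,0, 0,0,0,-16,0,0,0]'; python3 -m jog '[0,0,0,-3,0,0,0, 0,0,0,-6,0,0,0, 0,0,0,-8,0,0,0, 0,0,0,-8,0,0,0]'; python3 - <<'E'
from h import *
im=get_image('top')[:,:,::-1].copy(); C=cam('top'); hsv=cv2.cvtColor(im,cv2.COLOR_BGR2HSV)
vis=im.copy()
for x,y,z in [(380,282,43),(545,381,43),(659,127,63),(567,-374,83)]: 
    u=proj(C,[x,y,z]); print((x,y),'top centre expected at px',u.round(1))
tl=[cv2.resize(im[int(v)-25:int(v)+25,int(u)-33:int(u)+33],(396,300),interpolation=cv2.INTER_CUBIC) for u,v in [proj(C,p) for p in [(380,282,3),(545,381,3),(659,127,3),(567,-374,3)]]]
cv2.imwrite('pics/top2.png',cv2.convertScaleAbs(np.vstack([np.hstack(tl[:2]),np.hstack(tl[2:])]),alpha=1.6))
h,s,v=[hsv[:,:,i].astype(int) for i in range(3)]
for n,k,c,z in [('pot',(abs(h-112)<14)&(s>90),(659,127),63),('can',v<45,(567,-374),83),('slide',(abs(h-25)<9)&(s>85),(545,381),43),('cov',((h<9)|(h>170))&(s>90),(380,282),43)]:
    for zz in (3,):
        u=proj(C,[*c,zz]).round().astype(int); w=np.zeros_like(h,bool); w[u[1]-22:u[1]+23,u[0]-22:u[0]+23]=1
        ys,xs=np.nonzero(k&w); print(n,len(xs),(xs.min()+xs.max())/2,(ys.min()+ys.max())/2,xs.mean().round(1),ys.mean().round(1),'mat px',u)
get_image('side'); cv2.imwrite('pics/side2.png',get_image('side')[:,:,::-1])
E
```

```text
clock: 27.62
position: [567.1, -374.7, 27.2]
tcp_rot: [-0.0, 0.841, 0.541, -0.0]
force: [-0.1, 0.7, -0.2]
opening: 0.998
gripper_force: 0.0
clock: 28.03
position: [567.1, -374.3, 189.9]
tcp_rot: [-0.0, 0.841, 0.541, 0.0]
force: [1.2, -0.2, -0.2]
opening: 1.001
gripper_force: 0.0
clock: 28.45
position: [498.3, -524.1, 188.4]
tcp_rot: [0.001, 0.842, 0.539, -0.001]
force: [-0.6, 0.2, -0.7]
opening: 0.999
gripper_force: 0.0
clock: 28.78
position: [462.6, -599.4, 187.3]
tcp_rot: [0.001, 0.844, 0.537, -0.002]
force: [-1.4, -0.7, -1.3]
opening: 1.0
gripper_force: 0.0
(380, 282) top centre expected at px [162.  255.2]
(545, 381) top centre expected at px [130.3 199.7]
(659, 127) top centre expected at px [215.2 161.8]
(567, -374) top centre expected at px [383.9 193. ]
pot 404 216.5 165.0 215.6 163.9 mat px [217 165]
can 311 379.5 196.5 379.8 195.2 mat px [377 196]
slide 424 133.0 201.5 133.1 201.0 mat px [134 201]
cov 389 163.5 255.5 163.3 255.4 mat px [164 255]
```

View pics/top2.png

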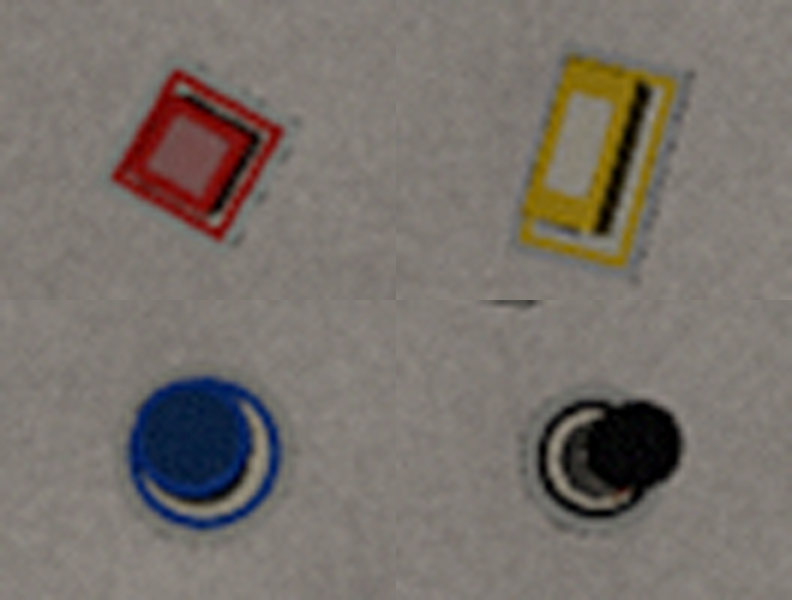

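View pics/side2.png

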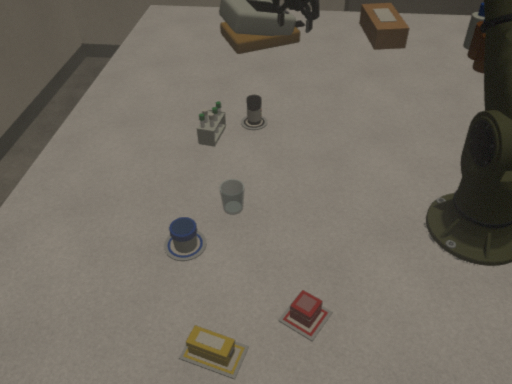

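Both views show every item upright on its mat. Offsets between top faces and outlines match the parallax expected to within about 3 mm, the boxes are parallel to their outlines, and the beaker and rack are where they were. Handing in.

```bash
python3 -m jog '[0,0,0,0,0,0,0, 0,0,0,0,0,0,0]' >/dev/null; python3 -c "
from cell import *
print(hand_in())"
```

```text
the job is handed in; nothing more can be done
None
```

I handed the job in at about 29 s on the clock. In the last pictures all four items stand upright on their own mats, centred to about 3 mm with both boxes square to their outlines, and the beaker and tube rack have not moved; `hand_in()` gave no verdict.

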